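Peel the top sample tray off a clinging nested stack and hold its code over the reader

ROBOT

A 6-joint arm with a two-finger parallel gripper is mounted at the origin on a cart in front of the work surface, level with it; the furniture and walls round the work are solid. World frame = base frame: x ahead of the robot, y to its left, z up, the work surface at z = 0. Lengths are in mm, angles in degrees, forces in N, time in s.
With the tool pointing down it reaches from about 350 to 850 mm from the base axis. Payload 8.1 kg.
Tool frame: the origin (TCP) lies midway between the tips of the shut fingers; the grasp point (between the pads) lies 19 mm behind it; x points along the fingers, y is the direction in which the jaws open and shut, and the axes are right-handed (so a half turn about x gives the same grasp; the last joint's range is limited). The gripper opens to 85 mm and grips with 20 to 120 N. Pads are 22 mm wide; open, the fingers measure 114 mm over their backs; the gripper's body (76 mm by 85 mm) begins 54 mm behind the grasp point. The pads swing forward as they close: fully open they stand 13 mm farther back than shut.
Start: joints at [67.93, 7.471, 85.268, -0, 87.261, -4.893], TCP at [177.176, 573.249, 231.292] pointing down, gripper open.
Joint ranges: [-169.43, 169.43], [-51.17, 129.36], [1.28, 143.12], [-76.62, 256.62], [0, 156.53], [-152.29, 152.29]. Speed limits (degrees/s): [136.94, 136.94, 159.86, 180, 180, 180].

INTERFACE

Orientations are given as [roll, pitch, yaw] about the fixed x, y, z axes, in that order (R = Rz(yaw) Ry(pitch) Rx(roll)).
In Python, from bench import r, snapshot, workorder gives the robot as it stands.
- The arm moves only by the tool send_rows, never from a script. Its arguments are lists of equal length, an entry for each row: "offset": the shift along the tool's x, y, z in cm, a list of three; "dr": the turn, a rotation vector about the tool's x, y, z in degrees, a list of three; "grip": the opening in per cent of the stroke, from 0 (shut) to 100 (fully open). In form: {"offset": [[dx, dy, dz], ...], "dr": [[rx, ry, rz], ...], "grip": [grip, ...]}. A call has 1 to 5 rows; each row shifts and turns the commanded pose from where the row before left it, along the tool's axes as they then stand; what a row does not reach is not made up. A row lasts 1/8 s, in which the tool goes at most 62.5 mm and 10.7 degrees, less where a joint would pass 70% of its speed; a pose out of reach is approached as far as the arm can. A call with a gripper value outside its range is refused whole. The fingers move at their own pace and stop on an object; "force" is the grip in N (left out, the last holds). Time passes only in rows, so rows that do not move let the fingers close. It gives the time, the measured TCP pose, the force and the opening at its end, in the units of the state.
- r.sense(): the state, without advancing time (a new reading comes with each control period).
- snapshot(name): name is "scene" or "top" or "wrist"; returns a dict with "pixels" (384x512x3 uint8, red, green, blue), "fx", "fy", "cx", "cy" (pixels), "distortion" ([k1, k2, p1, p2, k3] as OpenCV has them; the pictures are not rectified), "world_to_cam" (4x4, takes a point from world to camera coordinates). Camera axes: x right, y up, looking along -z (the intrinsics and any distortion apply to the point x, -y, -z); pixel columns grow to the right and rows downward; lengths in mm; the calibration is good to about 2 mm. A picture is of the moment at which its call begins. There is no depth.
- workorder.hand_in(): hands the job in, once; it reports no verdict.
The state is a dict: "time": time; "joint_pos": joint angles; "qd": joint speeds; "joint_efforts": joint torques, N m; "tool_pos": TCP position; "tcp_rot": TCP orientation; "ft_force": force on the tool from outside, world axes, zero at the start; "wrist_torque": the same for the moment, N m; "finger_gap": finger opening in mm.
Only numpy, scipy, OpenCV 4.12 (cv2) and the standard library are available. Lean on these libraries where they do the work, as an engineer would, in place of code of your own. Each camera call takes 0.05 s, during which the arm holds its last target.

TASK

The nested blue-green sample trays cling to one another. Take the top tray by the pull tab at its corner and peel it off: raise that corner first while the short end away from the tab stays down and acts as the hinge, so that the rest of the stack stays standing where it is, and only then lift the tray out. Hold it level, open side up and centred about 6 cm above the glass of the code reader so that the code under its floor can be read, without touching the reader, and finish while still holding it there. Leave the two vials alone.

Things in the scene. Friction and masses are not known exactly. Their poses are not given: they have to be found in the camera images.
- tray: Top tray: formed blue-green plastic, 95 (its x) x 130 (y) x 24 mm (z, open upward), 70 g. Origin: centre of the floor's underside, where the code label sticks. Rim 8 mm wide, at heights 16 to 24 mm, resting on the next rim; the walls slope in below it and nest in the stack. The pull tab stands out level from the (+x, +y) corner, pointing along (+1, +1); the hinge end is the short end at -y.
- tray_tab (a point): Middle of the pull tab, at (54, 71.5, 20) mm in the tray's frame, same axes. The tab is a level bar 14 mm wide (across its pointing direction), 24 mm long past the corner, 8 mm high (16 to 24 mm above the tray's origin); pinch its two upright sides from above. The same tab of a lower tray lies beneath, its top 8 mm under this tab's underside: do not reach deeper.
- tray_heel (a point): Middle of the lower edge of the rim at the short end away from the tab, at (0, -61, 16) mm in the tray's frame, same axes: the end to hinge on, left resting in place while the tab (135 mm from it along y) goes up about 35 mm, the tab turning with the tray. The nubs let go once the tray is tilted about 0.2 rad; then the tray is free and lifts out straight.
- tray_stack: The six trays left below, loose on the lid, 0.48 kg, 95 (x) x 130 (y) mm, upper rim 64 mm above the origin (centre of underside); axes as the tray. Tabs stand out 24 mm at (+x, +y) and (-x, -y) by turns. Sprung nubs in its long walls near the -y end (y = -40 mm) clamp the tray above with about 3 N of friction each: pulled up evenly, the stack (4.7 N) comes along; peeled, 1 to 2 N at the tab do.
- stack_heel (a point): The point of the stack's upper rim on which tray_heel rests, at (0, -61, 64) mm in the stack's frame. Same axes as the stack.
- reader: Code reader: a dark box fixed to the lid, 124 mm (x) by 116 mm (y), 50 mm high, looking upward through a glass in its top. Origin at the centre of its underside.
- reader_glass (a point): Centre of the reader's glass, 50.5 mm above the reader's origin; the glass is 88 mm (x) by 80 mm (y). z points up.
- vial_black: Amber glass vial with a black cap, 27 mm across, 58 mm high, upright; origin at the centre of its foot. To be left alone.
- vial_white: Amber glass vial with a white cap, 27 mm across, 58 mm high, upright; origin at the centre of its foot. To be left alone.

How it is judged:
By the outcome, as a careful person would: the job done as asked, in the order asked, and still so for the second after the job is handed in, while the arm keeps its last pose, push and grip.
It also fails if it takes over 45 s, if anything falls off the work surface, if the arm or the gripper's body presses on something with over 40 N, if the wrist force passes 120 N, or if a joint passes its speed limit or range.

## Working session

There is one attempt and no reset: what is moved stays moved. The work goes in short steps, Python scripts to look and compute and a tool call to move; the robot and the scene stay as the last step left them, time stands still between calls to the robot, and variables do not carry over. Pictures are saved under pics/ and viewed, and the job is handed in when it is done.

Besides the shell and the picture viewer there is one more tool, called after "Call:" as name(argument=value, ...) on one line, values as JSON. send_rows: Moves the arm, as the interface text tells. Its arguments: {"type":"object","properties":{"offset":{"type":"array","items":{"type":"array","items":{"type":"number"}}},"dr":{"type":"array","items":{"type":"array","items":{"type":"number"}}},"grip":{"type":"array","items":{"type":"number"}},"force":{"type":"number"}},"required":["offset","dr","grip"]}

```bash
ls; mkdir -p pics; cat > h.py <<'E'
import numpy as np, cv2
from bench import r, snapshot, workorder
def snap(n,f):
    s=snapshot(n); cv2.imwrite('pics/'+f+'.png',s['pixels'][:,:,::-1]); np.save('pics/'+f+'.npy',s,allow_pickle=True); return s
def load(f): return np.load('pics/'+f+'.npy',allow_pickle=True).item()
def KD(s): return np.array([[s['fx'],0,s['cx']],[0,s['fy'],s['cy']],[0,0,1.]]),np.array(s['distortion'],float)
def ray(s,p):
    K,D=KD(s); u=cv2.undistortPoints(np.array([[p]],float),K,D)[0,0]
    W=np.array(s['world_to_cam']); R=W[:3,:3]; o=-R.T@W[:3,3]
    d=R.T@np.array([u[0],-u[1],-1.]); return o,d/np.linalg.norm(d)
def onz(s,p,z):
    o,d=ray(s,p); return o+d*(z-o[2])/d[2]
def proj(s,P):
    K,D=KD(s); W=np.array(s['world_to_cam']); c=W[:3,:3]@np.array(P,float)+W[:3,3]
    return cv2.projectPoints(np.array([[c[0],-c[1],-c[2]]]),np.zeros(3),np.zeros(3),K,D)[0][0,0]
def tri(obs):
    A=np.zeros((3,3));b=np.zeros(3)
    for s,p in obs:
        o,d=ray(s,p);M=np.eye(3)-np.outer(d,d);A+=M;b+=M@o
    X=np.linalg.solve(A,b)
    return X,[float(np.linalg.norm(proj(s,X)-np.array(p))) for s,p in obs]
E
python3 - <<'E'
from h import *
for n in("scene","top","wrist"):
    s=snap(n,n+'0'); W=np.array(s['world_to_cam']); print(n,s['fx'],(-W[:3,:3].T@W[:3,3]).round(0),s['distortion'])
print(r.sense())
E
```

```text
pics
scene 495.57325350764995 [ 81. 202. 910.] [0.05765827 0.         0.         0.         0.        ]
top 418.13030312345165 [ 444. -198.  907.] [-0.12496036  0.          0.          0.          0.        ]
wrist 309.0433101515718 [112. 594. 374.] [-0.04892089  0.          0.          0.          0.        ]
{'time': 0.15, 'joint_pos': array([ 6.79298026e+01,  7.50572745e+00,  8.53168225e+01, -1.37628860e-03,
        8.72617486e+01, -4.89027204e+00]), 'qd': array([ 0.04211825, -0.08174951, -0.21415153, -0.03686568,  0.04666615,
        0.10590911]), 'joint_efforts': array([ 1.21440789e-03, -5.70054245e+01, -5.01165354e+01, -1.50006640e-04,
        9.52378643e-03, -6.21245817e-05]), 'tool_pos': array([177.01787641, 572.83412547, 230.46160421]), 'tcp_rot': array([ -93.95605731,   89.91569028, -111.13591586]), 'ft_force': array([ 0.32802527, -0.62610045,  0.96366747]), 'wrist_torque': array([0.00416046, 0.01277042, 0.03727425]), 'finger_gap': 85.18304671960848}
```

View pics/scene0.png

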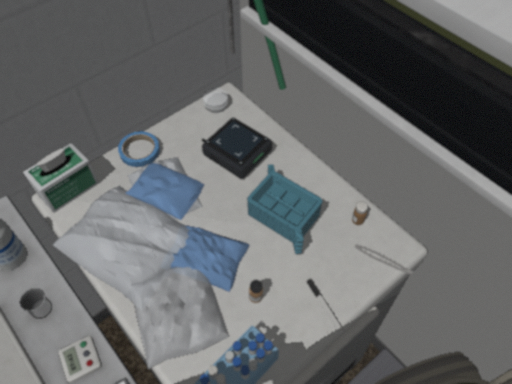

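View pics/top0.png

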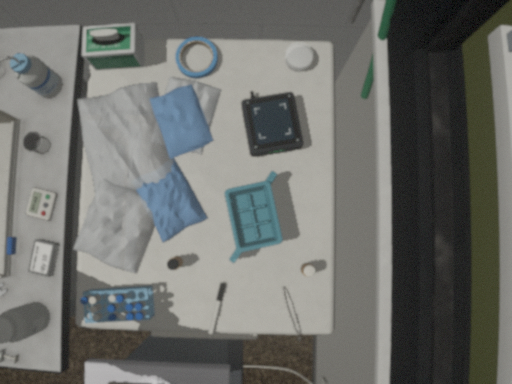

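View pics/wrist0.png

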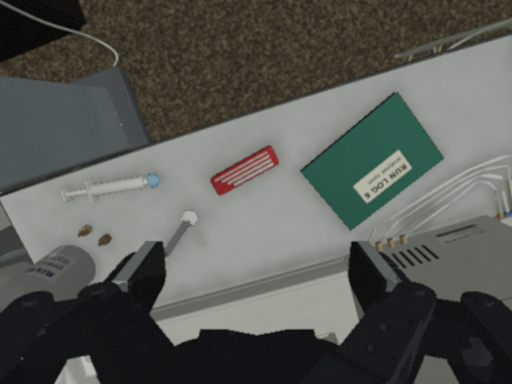

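```bash
python3 - <<'E'
from h import *
s=load('scene0')['pixels'][150:270,220:360,::-1]; t=load('top0')['pixels'][160:280,200:340,::-1]
cv2.imwrite('pics/z0.png',np.hstack([cv2.resize(a,None,fx=2.85,fy=2.85*1.5 if 0 else 2.85,interpolation=cv2.INTER_CUBIC) for a in(s,t)]))
S=load('scene0');T=load('top0')
for n,a,b in [('tabfar',(269.5,173),(273,178)),('tabnear',(299,243),(236,255)),('glass',(239,140),(272,121)),('capB',(256,284),(175,263)),('capW',(361,207),(308,268))]:
    X,e=tri([(S,a),(T,b)]);print(n,X.round(1),np.round(e,1))
E
```

```text
tabfar [ 558.6 -242.    42.2] [1.5 1.6]
tabnear [ 394.4 -171.1   38.3] [0.4 0.4]
glass [ 672.9 -241.8   52.6] [1.2 1.3]
capB [377.  -46.2  51. ] [0.4 0.4]
capW [ 370.3 -319.5   50.3] [1.1 1.1]
```

View pics/z0.png

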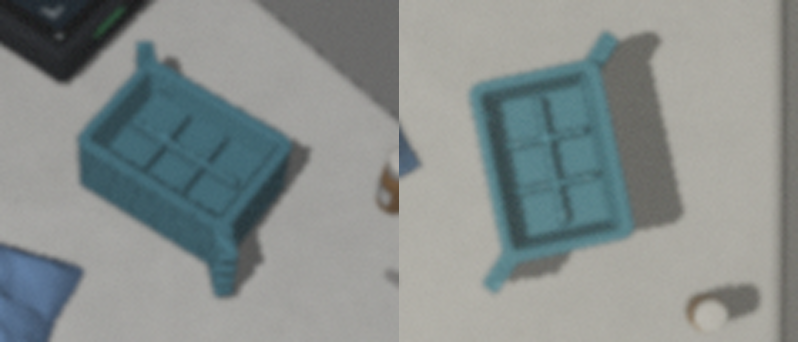

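```bash
cat >> h.py <<'E'
from scipy.spatial.transform import Rotation as Ro
def pose():
    q=r.sense(); return np.array(q['tool_pos']),Ro.from_euler('xyz',q['tcp_rot'],degrees=True).as_matrix()
def down(yawy):
    "tool down, tool y axis at world heading yawy deg"
    a=np.radians(yawy); x=np.array([0,0,-1.]);y=np.array([np.cos(a),np.sin(a),0]);return np.column_stack([x,y,np.cross(x,y)])
def rows(P,R,P1,R1):
    "total shift in current tool axes (cm) and rotvec deg"
    return (R.T@(np.array(P1)-P)/10).round(2), np.degrees(Ro.from_matrix(R.T@R1).as_rotvec()).round(2)
E
python3 - <<'E'
from h import *
P,R=pose();print(P,R.round(3))
W=np.array(load('wrist0')['world_to_cam']);o=-W[:3,:3].T@W[:3,3]
print('cam in tool',R.T@(o-P), 'view dir tool',(R.T@-W[2,:3]).round(3),'right',(R.T@W[0,:3]).round(3))
E
```

```text
[177.01787641 572.83412547 230.46160421] [[-0.001  0.295  0.955]
 [-0.001  0.955 -0.295]
 [-1.    -0.001 -0.   ]]
cam in tool [-143.39213882    0.71453384  -67.98150605] view dir tool [0.964 0.    0.266] right [-0.  1.  0.]
```

```bash
python3 - <<'E'
from h import *
P,R=pose();print(rows(P,R,[430,-175,300],down(55)))
E
```

```text
(array([ -6.86, -63.98,  46.26]), array([1.782e+01, 1.000e-02, 8.000e-02]))
```

Call:
send_rows(offset=[[-4,0,0],[-3,-3,2],[0,-4.9,3.55],[0,-4.9,3.55],[0,-4.9,3.55]], dr=[[0,0,0],[0,0,0],[0,0,0],[0,0,0],[0,0,0]], grip=[60,50,45,40,40], force=60)

```text
time: 0.78
tool_pos: [245.9, 365.0, 301.0]
tcp_rot: [-43.4, 90.0, -60.5]
ft_force: [0.8, 0.5, 0.7]
finger_gap: 33.9
```

Call:
send_rows(offset=[[0,-4.9,3.55],[0,-4.9,3.55],[0,-4.9,3.55],[0,-4.9,3.55],[0,-4.9,3.55]], dr=[[0,0,0],[0,0,0],[0,0,0],[0,0,0],[0,0,0]], grip=[40,40,40,40,40])

```text
time: 1.4
tool_pos: [343.1, 78.5, 301.3]
tcp_rot: [24.4, 89.9, 7.2]
ft_force: [0.7, 0.8, 0.2]
finger_gap: 34.2
```

```bash
python3 - <<'E'
from h import *
P,R=pose();print(P,rows(P,R,[430,-175,230],down(55)))
E
```

```text
[343.09083801  78.46199086 301.32075843] (array([  7.14, -21.66,  15.77]), array([17.84,  0.05, -0.03]))
```

Call:
send_rows(offset=[[0,-4.3,3.1],[0,-4.3,3.1],[2,-4.3,3.1],[2,-4,3],[3,0,0]], dr=[[0,0,0],[0,0,0],[0,0,0],[8.9,0,0],[8.9,0,0]], grip=[40,40,40,40,40])

```text
time: 2.02
tool_pos: [411.1, -120.6, 230.7]
tcp_rot: [-30.3, 89.9, -65.8]
ft_force: [-0.8, 0.0, -1.0]
finger_gap: 34.1
```

Call:
send_rows(offset=[[0,0,0]], dr=[[0,0,0]], grip=[40])

```text
time: 2.15
tool_pos: [408.9, -117.3, 228.6]
tcp_rot: [-169.3, 89.7, 155.7]
ft_force: [-0.5, -0.2, -0.4]
finger_gap: 34.1
```

```bash
python3 - <<'E'
from h import *
print(pose()); snap('wrist','w1')
E
```

```text
(array([ 408.86636714, -117.25795455,  228.59555899]), array([[-0.00525515,  0.57353181,  0.81916643],
       [ 0.00236787,  0.81918258, -0.57352793],
       [-0.99998339, -0.00107429, -0.00566298]]))
```

View pics/w1.png

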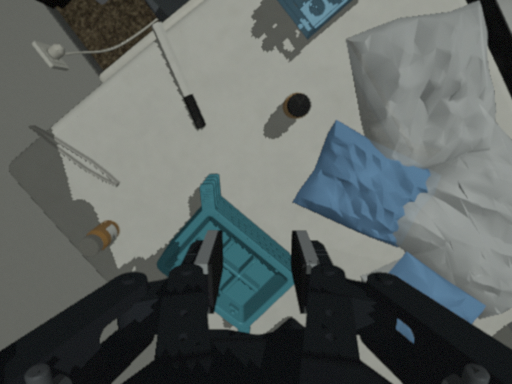

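```bash
python3 - <<'E'
from h import *
P,R=pose();print(P,rows(P,R,[510,-225,230],down(55)))
E
```

```text
[ 409.74500586 -117.1701446   230.49187063] (array([ 1.000e-02, -3.130e+00,  1.439e+01]), array([ 0.2 , -0.16,  0.03]))
```

Call:
send_rows(offset=[[0,-1,4.8],[0,-1,4.8],[0,-1,4.8],[0,0,0],[0,0,0]], dr=[[0,0,0],[0,0,0],[0,0,0],[0,0,0],[0,0,0]], grip=[40,40,40,40,40])

```text
time: 2.82
tool_pos: [511.8, -224.0, 232.5]
tcp_rot: [18.2, 89.9, -16.7]
ft_force: [-0.4, 0.0, -0.8]
finger_gap: 34.3
```

```bash
python3 - <<'E'
from h import *
print(pose()[0]); s=snap('wrist','w2')
cv2.imwrite('pics/w2b.png',cv2.resize(s['pixels'][:300,100:400,::-1],None,fx=2,fy=2,interpolation=cv2.INTER_CUBIC))
E
```

```text
[ 511.81834474 -223.99921421  232.50019255]
```

View pics/w2b.png

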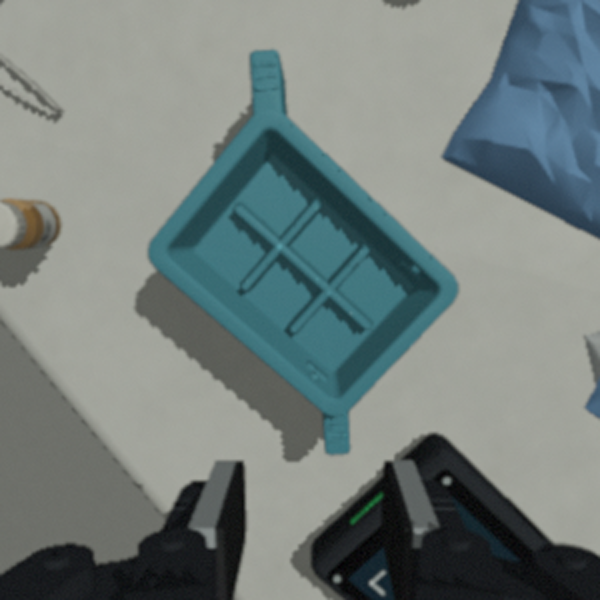

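Call:
send_rows(offset=[[0,5,0],[0,5,0],[0,0,0],[0,0,0],[0,0,0]], dr=[[0,0,0],[0,0,0],[0,0,0],[0,0,0],[0,0,0]], grip=[40,40,40,40,40])

```text
time: 3.5
tool_pos: [568.2, -143.2, 231.9]
tcp_rot: [-6.3, 90.0, -41.3]
ft_force: [0.3, -0.6, 0.2]
finger_gap: 34.0
```

```bash
python3 - <<'E'
from h import *
print(pose()[0]); s=snap('wrist','w3')
a=load('w2')['pixels'][10:240,160:360,::-1]; b=s['pixels'][10:240,60:260,::-1]
def z(a): return cv2.resize(a,None,fx=2,fy=2,interpolation=cv2.INTER_CUBIC)
cv2.imwrite('pics/w23.png',np.hstack([z(a),z(b)]))
E
```

```text
[ 568.18326565 -143.21653067  231.93003647]
```

View pics/w23.png

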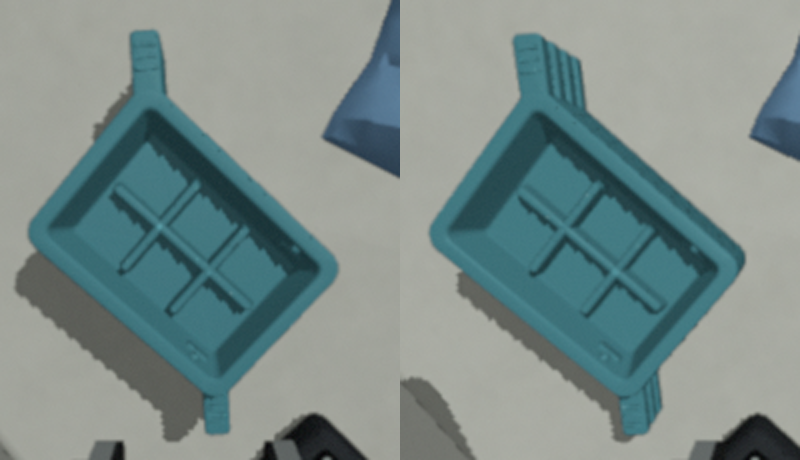

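```bash
python3 - <<'E'
from h import *
a=load('w2')['pixels'][18:78,205:265,::-1]; b=load('w3')['pixels'][18:78,105:165,::-1]
def z(a):return cv2.resize(a,None,fx=6.6,fy=6.6,interpolation=cv2.INTER_CUBIC)
cv2.imwrite('pics/tab.png',np.hstack([z(a),z(b)]))
a=load('w2')['pixels'][95:225,165:335,::-1]; b=load('w3')['pixels'][95:225,65:235,::-1]
def z(a):return cv2.resize(a,None,fx=4.4,fy=4.4,interpolation=cv2.INTER_CUBIC)
cv2.imwrite('pics/rimA.png',z(a));cv2.imwrite('pics/rimB.png',z(b))
E
```

```text
(no output)
```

View pics/tab.png

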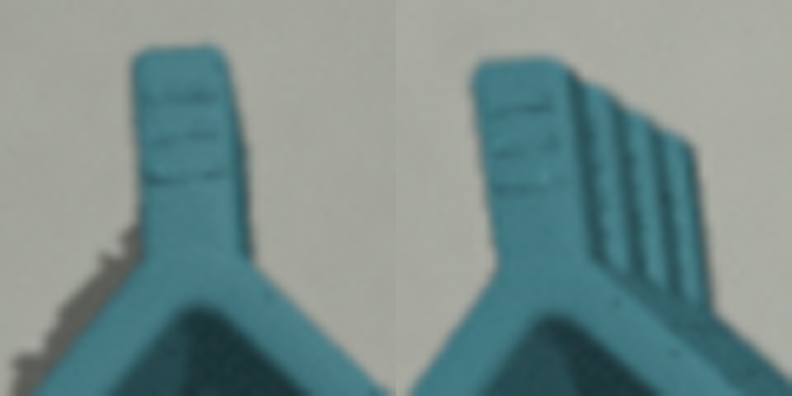

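View pics/rimA.png

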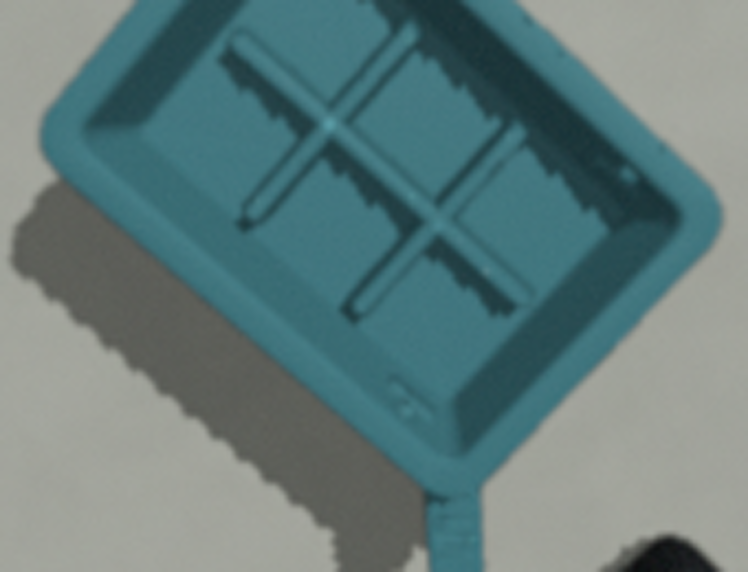

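View pics/rimB.png

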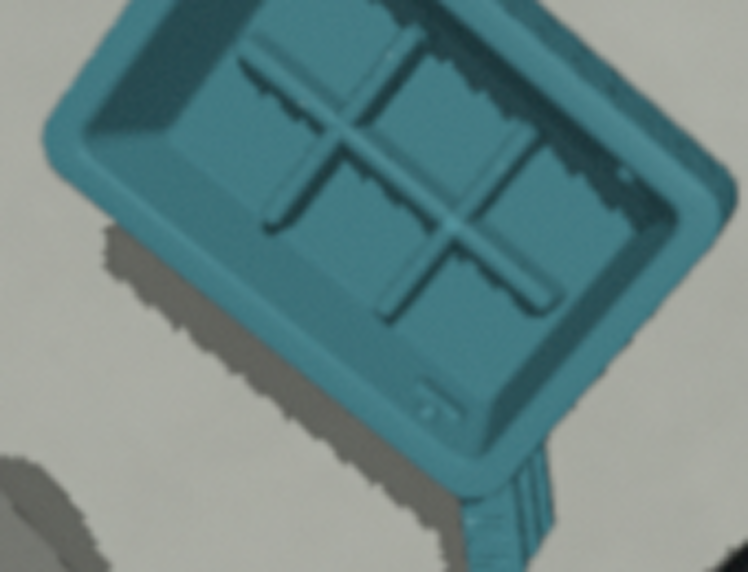

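```bash
python3 - <<'E'
from h import *
A=load('w2');B=load('w3')
def c(p,o,s): return ((p[0]+.5)/s-.5+o[0],(p[1]+.5)/s-.5+o[1])
T=dict(oL=((132,52),(76,62)),oR=((225,48),(169,60)),bL=((142,258),(101,262)),bR=((240,262),(196,258)),inT=((197,305),(156,315)))
Q=dict(inL=((85,128),(85,135)),inR=((680,212),(678,213)),inB=((455,452),(483,452)))
X={}
for D,oa,ob,s in((T,(205,18),(105,18),6.6),(Q,(165,95),(65,95),4.4)):
  for k,(a,b) in D.items():
    X[k],e=tri([(A,c(a,oa,s)),(B,c(b,ob,s))]);print(k,X[k].round(1),np.round(e,2))
    # on plane 72
    print('   z72:',onz(A,c(a,oa,s),72)[:2].round(1),onz(B,c(b,ob,s),72)[:2].round(1))
x=(X['inT']+X['inB']+X['inL']+X['inR'])/4;print('centre',x)
for a,b in(('inT','inR'),('inL','inB'),('inL','inT'),('inB','inR'),('oL','oR'),('oL','bL'),('oR','bR')):
  d=X[b]-X[a];print(a,b,np.linalg.norm(d).round(1),np.degrees(np.arctan2(d[1],d[0])).round(1))
m=(X['oL']+X['oR']+X['bL']+X['bR'])/4;print('tab',m)
E
```

```text
oL [ 380.4 -166.9   71.1] [0.19 0.19]
   z72: [ 380.7 -167. ] [ 380.6 -166.6]
oR [ 387.3 -156.2   70.1] [0.14 0.14]
   z72: [ 387.6 -156.3] [ 388.2 -156. ]
bL [ 402.4 -181.3   70.7] [0.46 0.46]
   z72: [ 403.  -181.5] [ 402.6 -180.7]
bR [ 410.4 -170.1   70.9] [0.92 0.92]
   z72: [ 411.2 -170.6] [ 410.1 -169.4]
inT [ 412.5 -178.9   72. ] [0.11 0.11]
   z72: [ 412.4 -178.8] [ 412.5 -178.9]
inL [ 428.6 -250.7   71.9] [0.11 0.11]
   z72: [ 428.5 -250.6] [ 428.7 -250.7]
inR [ 518.9 -153.2   71.4] [0.13 0.13]
   z72: [ 518.7 -153.2] [ 519.  -153.1]
inB [ 537.8 -226.6   64.9] [0.13 0.13]
   z72: [ 536.1 -225.7] [ 537.1 -223.7]
centre [ 474.44142099 -202.33379803   70.03239559]
inT inR 109.5 13.6
inL inB 112.1 12.5
inL inT 73.6 102.6
inB inR 76.1 104.4
oL oR 12.7 57.0
oL bL 26.3 -33.2
oR bR 27.0 -31.0
tab [ 395.12117039 -168.61058624   70.68559766]
```

```bash
python3 - <<'E'
from h import *
P,R=pose();print(P,rows(P,R,[392,-166,110],down(57.5)), r.sense()['joint_pos'].round(1))
E
```

```text
[ 568.20298173 -143.41070852  231.80474148] (array([ 12.17, -11.96, -13.14]), array([-2.52,  0.04,  0.  ])) [-19.2   5.3  87.6  -0.   87.1 -74.1]
```

Call:
send_rows(offset=[[0,-4,-4.4],[0,-4,-4.4],[3,-4,-4.3],[5,0,0],[4.2,0,0]], dr=[[-2.5,0,0],[0,0,0],[0,0,0],[0,0,0],[0,0,0]], grip=[40,40,40,40,40])

```text
time: 4.18
tool_pos: [395.5, -171.4, 110.2]
tcp_rot: [0.2, 89.9, -32.4]
ft_force: [1.0, -0.2, -0.2]
finger_gap: 34.2
```

Call:
send_rows(offset=[[0,0,0],[0,0,0],[0,0,0]], dr=[[0,0,0],[0,0,0],[0,0,0]], grip=[40,40,40])

```text
time: 4.55
tool_pos: [397.9, -171.4, 113.2]
tcp_rot: [1.8, 89.8, -30.7]
ft_force: [0.5, -1.3, -0.5]
finger_gap: 34.2
```

```bash
python3 - <<'E'
from h import *
P,R=pose();print(P,rows(P,R,[392,-166,59],down(57.5)), r.sense()['ft_force'])
snap('wrist','w4')
E
```

```text
[ 397.88428398 -171.3946082   113.22468742] (array([ 5.42,  0.14, -0.81]), array([ 0.02,  0.21, -0.01])) [ 0.4745459  -1.2518129  -0.49954448]
```

View pics/w4.png

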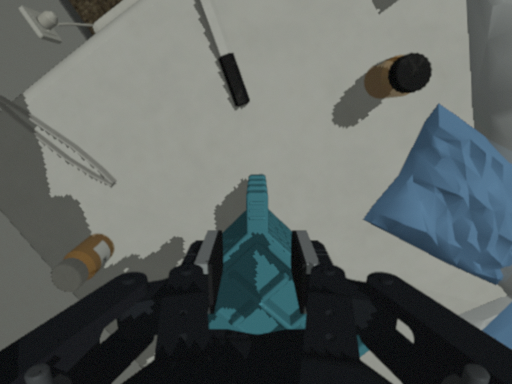

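Call:
send_rows(offset=[[2,0.1,-0.8],[2,0,0],[0,0,0],[0,0,0]], dr=[[0,0,0],[0,0,0],[0,0,0],[0,0,0]], grip=[40,40,40,40])

```text
time: 5.1
tool_pos: [391.0, -165.8, 72.2]
tcp_rot: [1.1, 89.9, -31.3]
ft_force: [0.4, -0.3, -0.1]
finger_gap: 34.3
```

```bash
python3 - <<'E'
from h import *
for i in range(3):
  P,R=pose();print(P,rows(P,R,[392,-166,59],down(57.5)), r.sense()['ft_force'])
  snap('wrist','w5')
E
```

```text
[ 391.03675246 -165.75705409   72.19430072] (array([1.32, 0.03, 0.09]), array([ 0.03,  0.1 , -0.  ])) [ 0.35372859 -0.33713831 -0.14697142]
[ 391.18126425 -165.84927836   72.30790238] (array([1.33, 0.03, 0.07]), array([ 0.03,  0.12, -0.01])) [ 0.52400822  0.03763984 -1.1574259 ]
[ 391.14990244 -165.86047559   72.23976096] (array([1.32, 0.03, 0.08]), array([ 0.03,  0.12, -0.  ])) [-0.19841649  0.08266571  0.24009626]
```

View pics/w5.png

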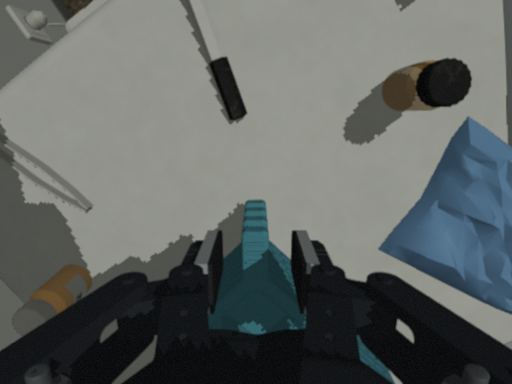

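Call:
send_rows(offset=[[0.7,0,0.1],[0.6,0,0],[0,0,0],[0,0,0],[0,0,0]], dr=[[0,0,0],[0,0,0],[0,0,0],[0,0,0],[0,0,0]], grip=[40,40,35,30,26])

```text
time: 5.88
tool_pos: [391.1, -165.9, 58.0]
tcp_rot: [-2.2, 90.0, -34.7]
ft_force: [0.1, 0.9, 0.6]
finger_gap: 22.1
```

Call:
send_rows(offset=[[0,0,0],[0,0,0],[0,0,0],[0,0,0],[0,0,0]], dr=[[0,0,0],[0,0,0],[0,0,0],[0,0,0],[0,0,0]], grip=[22,19,16,10,10], force=50)

```text
time: 6.5
tool_pos: [391.3, -165.9, 58.1]
tcp_rot: [21.0, 90.0, -11.5]
ft_force: [0.9, 2.2, 3.3]
finger_gap: 12.2
```

```bash
python3 - <<'E'
from h import *
P,R=pose();print(P,R.round(3),r.sense()['ft_force'],r.sense()['wrist_torque'],r.sense()['finger_gap'])
snap('wrist','w6');snap('scene','s6');snap('top','t6')
z=lambda a:cv2.resize(a,None,fx=3,fy=3,interpolation=cv2.INTER_CUBIC)
cv2.imwrite('pics/z6.png',np.hstack([z(load('s6')['pixels'][150:280,220:350,::-1]),z(load('t6')['pixels'][160:290,200:330,::-1])]))
E
```

```text
[ 391.28705116 -165.87032421   58.11194304] [[ 0.     0.537  0.844]
 [-0.     0.844 -0.537]
 [-1.     0.     0.   ]] [0.86172144 2.19838993 3.29804975] [ 0.25777054 -0.12040602 -0.00044232] 12.157393458189212
```

View pics/z6.png

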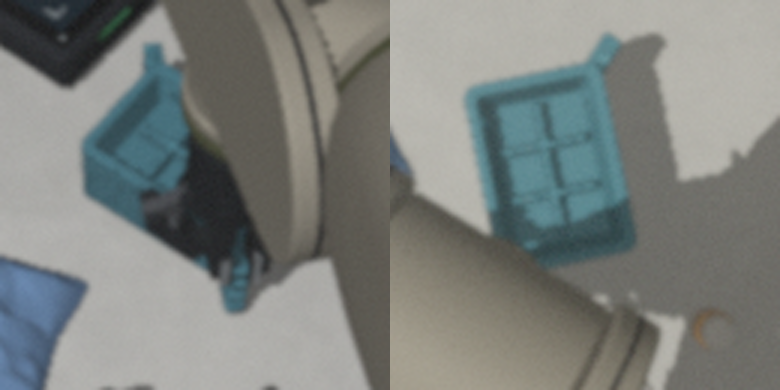

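View pics/w6.png

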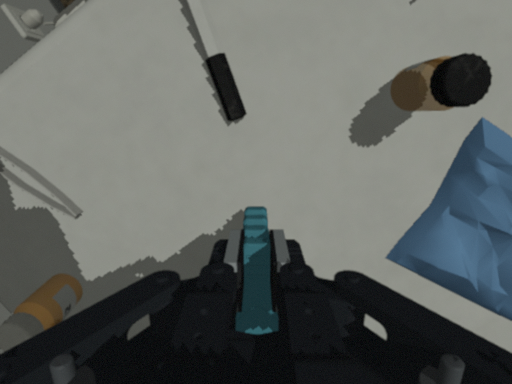

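```bash
cat >> h.py <<'E'
def D(P,R,c,ax,deg):
    H=Ro.from_rotvec(np.radians(deg)*np.array(ax)/np.linalg.norm(ax)).as_matrix()
    P1=c+H@(P-c);R1=H@R
    return (R.T@(P1-P)/10).round(3),np.degrees(Ro.from_matrix(R.T@R1).as_rotvec()).round(3),P1
E
python3 - <<'E'
from h import *
P,R=pose(); R=down(57.5)
a=np.radians(13.3+90);ax=[np.cos(a),np.sin(a),0]
c=np.array([533.1,-188,64])
print(ax,D(P,R,c,ax,1.5),D(P,R,c,ax,15)[2])
E
```

```text
[np.float64(-0.23004973718810434), np.float64(0.9731788727770883), 0] (array([-0.348, -0.008, -0.008]), array([-0.   ,  1.046, -1.075]), array([ 391.16740227, -165.87743547,   61.58312221])) [ 394.19554622 -165.16161257   92.70665846]
```

Call:
send_rows(offset=[[-0.35,-0.01,-0.01],[-0.35,-0.01,-0.01],[-0.35,-0.01,-0.01],[-0.35,-0.01,-0.01],[0,0,0]], dr=[[0,1.05,-1.07],[0,1.05,-1.07],[0,1.05,-1.07],[0,1.05,-1.07],[0,0,0]], grip=[10,10,10,10,10], force=60)

```text
time: 7.28
tool_pos: [391.1, -165.7, 72.0]
tcp_rot: [-134.6, 83.9, -167.0]
ft_force: [-1.2, 0.4, 1.2]
finger_gap: 11.8
```

```bash
python3 - <<'E'
from h import *
P,R=pose();q=r.sense();print(P,np.degrees(np.arccos(-R[2,0])),q['ft_force'],q['wrist_torque'],q['finger_gap'])
snap('scene','s7');snap('top','t7')
z=lambda a:cv2.resize(a,None,fx=3,fy=3,interpolation=cv2.INTER_CUBIC)
cv2.imwrite('pics/z7.png',np.hstack([z(load('s7')['pixels'][150:280,220:350,::-1]),z(load('t7')['pixels'][160:290,200:330,::-1])]))
E
```

```text
[ 391.14980765 -165.72746802   71.95118645] 6.068938741187877 [-1.24363876  0.36158936  1.23224096] [ 0.03965922  0.09777614 -0.00898847] 11.809017589708034
```

View pics/z7.png

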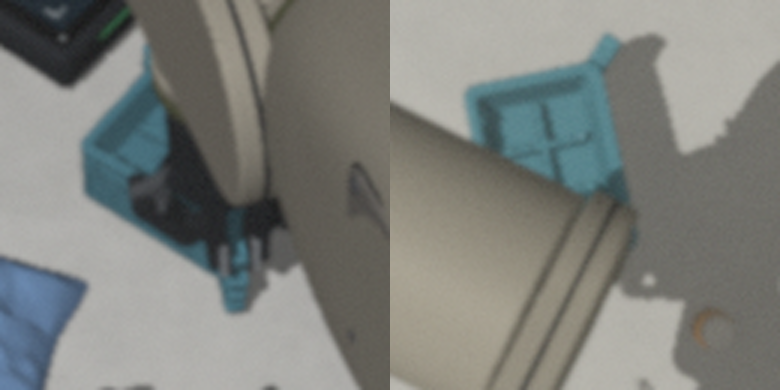

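```bash
python3 - <<'E'
from h import *
snap('wrist','w7')
z=lambda a:cv2.resize(a,None,fx=6,fy=6,interpolation=cv2.INTER_CUBIC)
cv2.imwrite('pics/z7b.png',np.hstack([z(load('s'+k)['pixels'][205:270,275:340,::-1]) for k in'67']))
for i in range(6):
  snapshot('top'); print(r.sense()['ft_force'].round(2))
E
```

```text
[-0.02  1.12  0.57]
[-0.24 -0.11 -0.75]
[-0.21 -0.34  0.63]
[0.23 0.95 0.14]
[1.22 0.94 0.11]
[ 0.76  0.43 -0.46]
```

View pics/z7b.png

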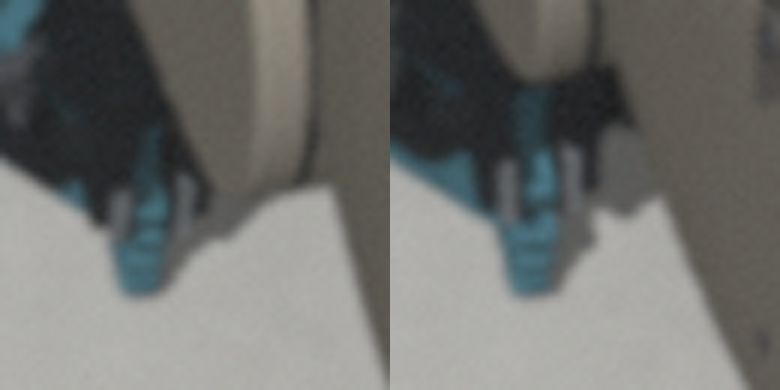

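View pics/w7.png

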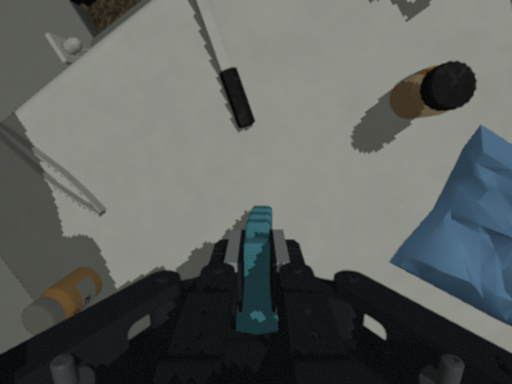

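Call:
send_rows(offset=[[-0.35,-0.01,-0.01],[-0.35,-0.01,-0.01],[-0.35,-0.01,-0.01],[0,0,0]], dr=[[0,1.05,-1.07],[0,1.05,-1.07],[0,1.05,-1.07],[0,0,0]], grip=[10,10,10,10])

```text
time: 8.22
tool_pos: [392.5, -165.5, 82.6]
tcp_rot: [-134.4, 79.5, -166.9]
ft_force: [0.3, 1.3, 0.7]
finger_gap: 11.9
```

Call:
send_rows(offset=[[-0.35,-0.01,-0.01],[-0.35,-0.01,-0.01],[-0.35,-0.01,-0.01],[-0.1,0,0],[0,0,0]], dr=[[0,1.05,-1.07],[0,1.05,-1.07],[0,1.05,-1.07],[0,0.3,-0.31],[0,0,0]], grip=[10,10,10,10,10])

```text
time: 8.85
tool_pos: [394.1, -165.1, 93.6]
tcp_rot: [-134.4, 74.6, -166.9]
ft_force: [1.3, -0.8, 0.1]
finger_gap: 12.0
```

```bash
python3 - <<'E'
from h import *
P,R=pose();q=r.sense();print(P,np.degrees(np.arccos(-R[2,0])),q['ft_force'],q['wrist_torque'],q['finger_gap'])
snap('wrist','w8');snap('scene','s8');snap('top','t8')
z=lambda a:cv2.resize(a,None,fx=3,fy=3,interpolation=cv2.INTER_CUBIC)
cv2.imwrite('pics/z8.png',np.hstack([z(load('s8')['pixels'][150:280,220:350,::-1]),z(load('t8')['pixels'][160:290,200:330,::-1])]))
E
```

```text
[ 394.13307521 -165.14519272   93.59990625] 15.423457333117135 [ 1.32073266 -0.82323699  0.09067222] [ 0.06741642 -0.34419208  0.0243386 ] 12.021253603332637
```

View pics/z8.png

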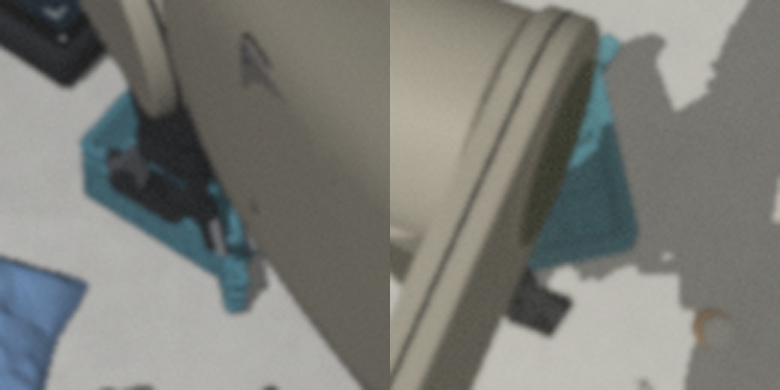

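View pics/w8.png

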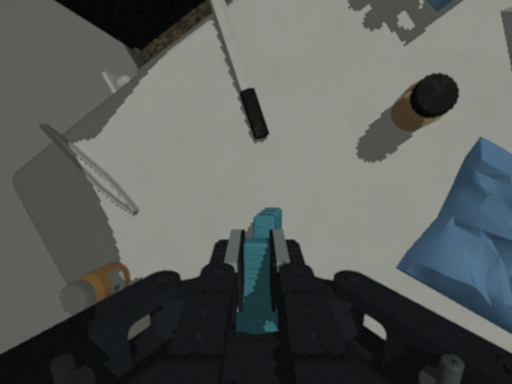

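```bash
python3 - <<'E'
from h import *
P,R=pose();print(R.T@np.array([0,0,1.]))
E
```

```text
[-0.96407275 -0.18963214 -0.18601982]
```

Call:
send_rows(offset=[[-0.5,-0.1,-0.1],[-0.5,-0.1,-0.1],[-0.7,-0.14,-0.14],[-0.7,-0.14,-0.14],[0,0,0]], dr=[[0,0,0],[0,0,0],[0,0,0],[0,0,0],[0,0,0]], grip=[10,10,10,10,10])

```text
time: 9.62
tool_pos: [394.3, -165.4, 119.5]
tcp_rot: [-134.2, 74.7, -166.7]
ft_force: [-0.2, -0.2, -0.8]
finger_gap: 11.5
```

```bash
python3 - <<'E'
from h import *
f=[]
snap('scene','s9');f.append(r.sense()['ft_force'])
for i in range(5): snap('top','t9');f.append(r.sense()['ft_force'])
print(pose()[0],np.mean(f,0),r.sense()['finger_gap'])
z=lambda a:cv2.resize(a,None,fx=3,fy=3,interpolation=cv2.INTER_CUBIC)
cv2.imwrite('pics/z9.png',np.hstack([z(load('s9')['pixels'][150:280,220:350,::-1]),z(load('t9')['pixels'][160:290,200:330,::-1])]))
E
```

```text
[ 393.50367978 -165.04578606  118.27493417] [-0.32957401  0.19136356 -0.96379654] 11.636621413813131
```

View pics/z9.png

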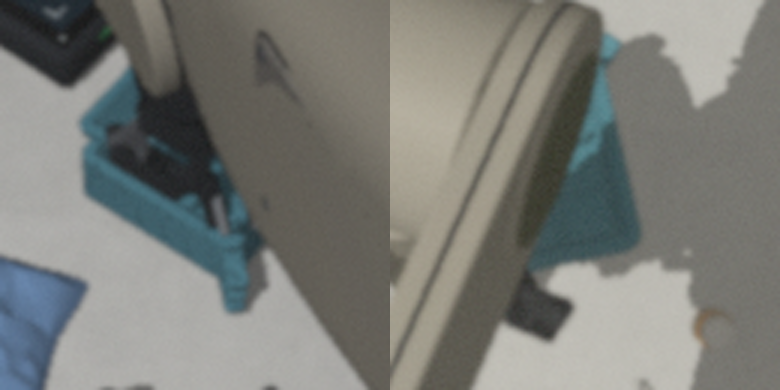

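Call:
send_rows(offset=[[-1.2,-0.24,-0.23],[-1.5,-0.3,-0.28],[-1.5,-0.3,-0.28],[-1,-0.2,-0.18],[0,0,0]], dr=[[0,0,0],[0,0,0],[0,0,0],[0,0,0],[0,0,0]], grip=[10,10,10,10,10])

```text
time: 10.55
tool_pos: [394.7, -165.8, 173.8]
tcp_rot: [-134.1, 74.7, -166.6]
ft_force: [-0.4, 0.5, -0.4]
finger_gap: 12.0
```

Call:
send_rows(offset=[[0,0,0],[0,0,0],[0,0,0],[0,0,0],[0,0,0]], dr=[[0,-2.7,2.7],[0,-2.7,2.7],[0,-2.7,2.7],[0,-2.6,2.7],[0,0,0]], grip=[10,10,10,10,10])

```text
time: 11.18
tool_pos: [393.1, -165.6, 172.1]
tcp_rot: [-119.6, 89.7, -152.2]
ft_force: [-1.5, -0.5, -0.5]
finger_gap: 11.8
```

```bash
python3 - <<'E'
from h import *
P,R=pose();print(P,np.degrees(np.arccos(-R[2,0])),r.sense()['finger_gap'],rows(P,R,[591,-206,165],down(57.5)))
for c in('scene','top','wrist'): snap(c,c[0]+'10')
cv2.imwrite('pics/z10.png',np.hstack([load(k+'10')['pixels'][100:300,150:400,::-1] for k in'st'] ))
E
```

```text
[ 393.07762673 -165.58944991  172.11697228] 0.25111274102001135 11.798460787951488 (array([ 0.64,  7.24, 18.86]), array([-0.04, -0.12,  0.22]))
```

View pics/z10.png

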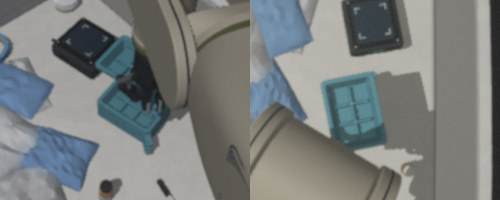

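View pics/w10.png

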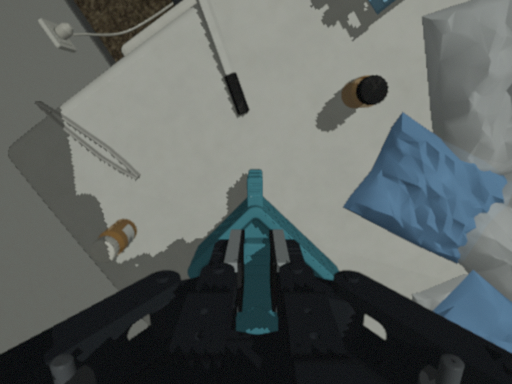

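```bash
python3 - <<'E'
from h import *
z=lambda a:cv2.resize(a,None,fx=5,fy=5,interpolation=cv2.INTER_CUBIC)
cv2.imwrite('pics/rd.png',np.hstack([z(load('scene0')['pixels'][110:185,197:277,::-1]),z(load('top0')['pixels'][85:160,232:312,::-1])]))
z=lambda a:cv2.resize(a,None,fx=4,fy=4,interpolation=cv2.INTER_CUBIC)
cv2.imwrite('pics/tr.png',np.hstack([z(load('s10')['pixels'][125:235,235:335,::-1]),z(load('t10')['pixels'][160:270,200:300,::-1])]))
E
```

```text
(no output)
```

View pics/rd.png

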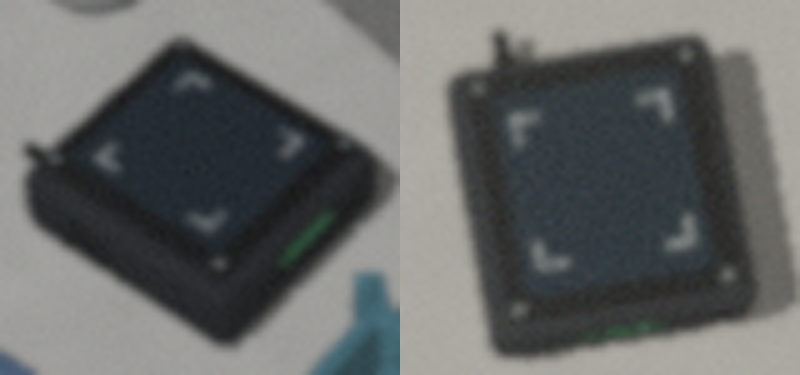

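View pics/tr.png

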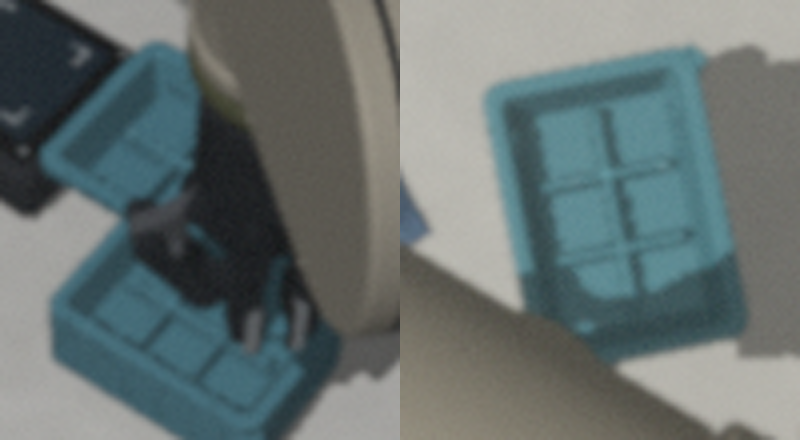

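```bash
python3 - <<'E'
from h import *
A=load('scene0');B=load('top0')
c=lambda p,o,s:((p[0]+.5)/s-.5+o[0],(p[1]+.5)/s-.5+o[1])
X=[]
for a,b in(((57,158),(78,90)),((183,45),(285,55)),((343,144),(327,275)),((220,264),(117,310))):
  x,e=tri([(A,c(a,(197,110),5)),(B,c(b,(232,85),5))]);X.append(x);print(x.round(1),np.round(e,2))
X=np.array(X);m=X.mean(0);print('centre',m,[np.linalg.norm(X[i]-X[i-1]).round(1) for i in range(4)])
print('z50: scene',np.mean([onz(A,c(a,(197,110),5),50)for a in((57,158),(183,45),(343,144),(220,264))],0),'top',np.mean([onz(B,c(b,(232,85),5),50) for b in((78,90),(285,55),(327,275),(117,310))],0))
d=X[1]-X[0];print(np.degrees(np.arctan2(d[1],d[0])))
d=X[1]-X[2];print(np.degrees(np.arctan2(d[1],d[0])))
# tray held: back corners
Ha,Hb=load('s10'),load('t10')
c4=lambda p,o:c(p,o,4)
for n,a,b in(('cornerL',(48,160),(490,95)),('cornerR',(160,48),(697,55))):
  x,e=tri([(Ha,c4(a,(235,125))),(Hb,c4((b[0]-400,b[1]),(200,160)))]);print(n,x.round(1),np.round(e,2))
E
```

```text
[ 713.6 -187.5   52.6] [0.15 0.16]
[ 731.2 -274.8   51.6] [0.15 0.16]
[ 637.  -292.9   50.4] [0.02 0.02]
[ 619.6 -205.7   51.2] [0.22 0.23]
centre [ 675.37302975 -240.20220917   51.46272074] [np.float64(95.8), np.float64(89.1), np.float64(96.0), np.float64(88.9)]
z50: scene [ 676.17597216 -241.08316874   50.        ] top [ 676.01929208 -240.06156479   50.        ]
-78.59003098297813
10.870652168371265
cornerL [ 526.2 -148.5  182.5] [0.32 0.34]
cornerR [ 547.4 -238.3  175.3] [0.25 0.27]
```

Call:
send_rows(offset=[[0,0.4,1.0],[0,0.8,2.0],[0,1.0,2.6],[0,1.1,3.0],[0,1.1,3.0]], dr=[[0,0,0],[0,0,0],[0,0,0],[0,0,0],[0,0,0]], grip=[10,10,10,10,10])

```text
time: 11.95
tool_pos: [517.3, -190.6, 171.5]
tcp_rot: [-120.6, 89.7, -153.0]
ft_force: [0.9, -0.4, -0.6]
finger_gap: 11.5
```

Call:
send_rows(offset=[[0,1.1,3.0],[0,0.9,2.2],[0,0.5,1.4],[0,0.3,0.8],[0,0,0]], dr=[[0,0,0],[0,0,0],[0,0,0],[0,0,0],[0,0,0]], grip=[10,10,10,10,10])

```text
time: 12.58
tool_pos: [593.3, -206.5, 171.2]
tcp_rot: [-125.2, 89.7, -157.6]
ft_force: [-0.1, -0.2, 0.0]
finger_gap: 11.9
```

```bash
python3 - <<'E'
from h import *
for c in('scene','top'): snap(c,c[0]+'11')
P,R=pose();print(P,np.degrees(np.arccos(-R[2,0])),r.sense()['finger_gap'],rows(P,R,[593.5,-204.2,120.6],down(57.5)))
z=lambda a:cv2.resize(a,None,fx=3,fy=3,interpolation=cv2.INTER_CUBIC)
cv2.imwrite('pics/z11.png',np.hstack([z(load('s11')['pixels'][80:210,180:310,::-1]),z(load('t11')['pixels'][60:190,220:350,::-1])]))
E
```

```text
[ 592.69497023 -206.5032718   171.57590287] 0.26269477761718757 11.952936595063154 (array([ 5.1 ,  0.26, -0.04]), array([ 0.05, -0.14,  0.22]))
```

View pics/z11.png

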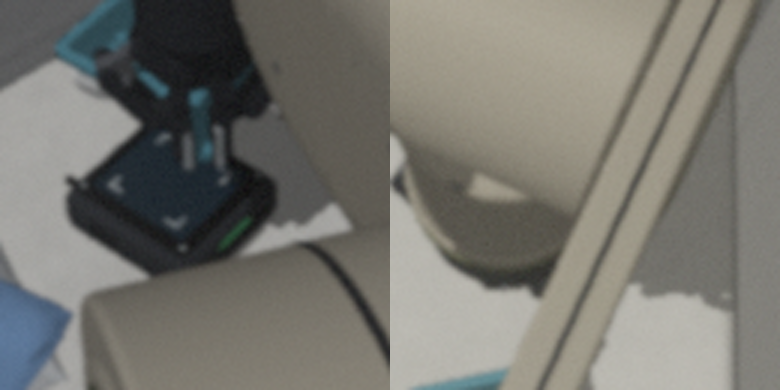

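View pics/t11.png

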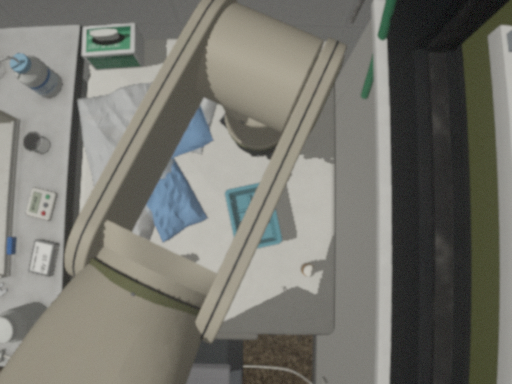

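```bash
python3 - <<'E'
from h import *
z=lambda a:cv2.resize(a,None,fx=7,fy=7,interpolation=cv2.INTER_CUBIC)
cv2.imwrite('pics/e1.png',z(load('s10')['pixels'][128:188,240:290,::-1]))
cv2.imwrite('pics/e2.png',z(load('t10')['pixels'][164:249,216:296,::-1]))
E
```

```text
(no output)
```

View pics/e1.png

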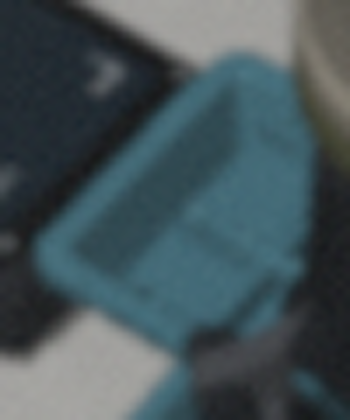

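View pics/e2.png

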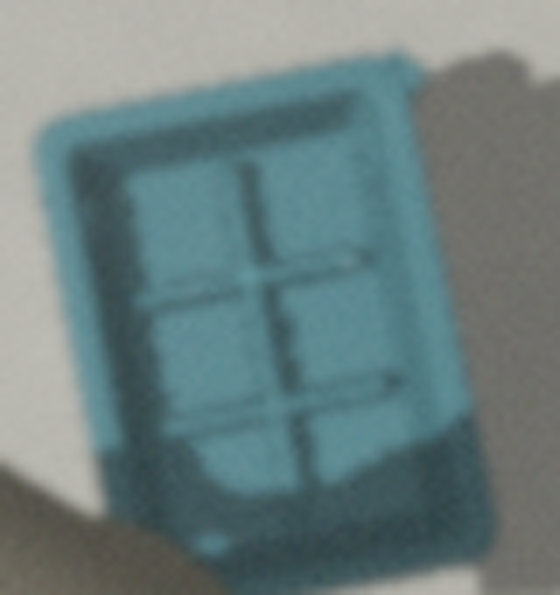

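```bash
python3 - <<'E'
from h import *
Ha,Hb=load('s10'),load('t10')
c=lambda p,o,s=7:((p[0]+.5)/s-.5+o[0],(p[1]+.5)/s-.5+o[1])
for n,a,b in(('inL',(77,250),(72,150)),('inR',(235,78),(360,92)),('oL',(38,245),(42,135)),('cross',(188,217),(250,275))):
  x,e=tri([(Ha,c(a,(240,128))),(Hb,c(b,(216,164)))]);print(n,x.round(1),np.round(e,2))
# expected if level, rigid
C=np.array([475.6,-201.7,162]);y=-np.array([np.cos(np.radians(13.3)),np.sin(np.radians(13.3)),0]);xh=np.array([-.23,.973,0])
for sx in(-1,1):
  E=C+xh*sx*39.5-y*57+[0,0,24]; print('exp in',E.round(1),(proj(Ha,E)-[240,128])*7+3,(proj(Hb,E)-[216,164])*7+3)
for sx in(-1,1):
  E=C+xh*sx*47.5-y*65+[0,0,24]; print('exp out',E.round(1),(proj(Ha,E)-[240,128])*7+3,(proj(Hb,E)-[216,164])*7+3)
E=C-xh*47.5+y*65+[0,0,24]; print('near R',E.round(1),(proj(Hb,E)-[216,164])*7+3)
E=C-xh*39.5+y*57+[0,0,24]; print('near R in',E.round(1),(proj(Hb,E)-[216,164])*7+3)
E
ls pics | head -0
```

```text
inL [ 523.2 -155.3  183.9] [0.42 0.45]
inR [ 539.4 -226.2  185.3] [0.07 0.08]
oL [ 527.3 -147.2  188.4] [0.31 0.33]
cross [ 501.5 -191.6  187. ] [6.2  6.66]
exp in [ 540.2 -227.   186. ] [234.97418633  73.27528008] [363.70968373  89.18301479]
exp in [ 522.  -150.2  186. ] [ 61.81344069 257.22597613] [ 52.57063662 155.78393542]
exp out [ 549.8 -233.   186. ] [228.08045308  42.39397355] [388.18256665  51.30713333]
exp out [ 527.9 -140.5  186. ] [ 19.34565751 262.38288604] [ 14.48730703 131.22785975]
near R [ 423.3 -262.9  186. ] [501.9467461  564.99712058]
near R in [ 429.2 -253.2  186. ] [463.13697965 539.99488414]
```

Call:
send_rows(offset=[[1,0.1,-0.1],[1.5,0.1,-0.1],[1.5,0.07,0],[1.0,0,0],[0,0,0]], dr=[[0,-0.1,0.2],[0,0,0],[0,0,0],[0,0,0],[0,0,0]], grip=[10,10,10,10,10])

```text
time: 13.3
tool_pos: [591.7, -203.0, 120.2]
tcp_rot: [-167.9, 89.8, 159.7]
ft_force: [1.3, -0.9, -0.5]
finger_gap: 12.0
```

Call:
send_rows(offset=[[0,0,0],[0,0,0],[0,0,0],[0,0,0]], dr=[[0,0,0],[0,0,0],[0,0,0],[0,0,0]], grip=[10,10,10,10])

```text
time: 13.8
tool_pos: [592.8, -203.4, 122.2]
tcp_rot: [-10.8, 90.0, -43.2]
ft_force: [-0.2, 0.0, 0.2]
finger_gap: 12.0
```

```bash
python3 - <<'E'
from h import *
Ps=[]
for c in('scene','top','wrist'): snap(c,c[0]+'12'); Ps.append(pose()[0])
P,R=pose();P=np.mean(Ps,0);print(P,R.round(4),r.sense()['finger_gap'],rows(P,R,[592.3,-203.3,121],down(57.5)))
C=np.array([P[0]+83.1,P[1]-36.5,P[2]-10]);y=-np.array([np.cos(np.radians(13.3)),np.sin(np.radians(13.3)),0]);xh=np.array([-.23,.973,0])
im=cv2.resize(load('s12')['pixels'][70:200,170:320,::-1],None,fx=5,fy=5,interpolation=cv2.INTER_CUBIC)
for a,b,h in((47.5,65,8),(39.5,57,8)):
  pts=[((proj(load('s12'),C+xh*sx*a+y*sy*b+[0,0,24])-[170,70])*5+2) for sx,sy in((1,-1),(-1,-1),(-1,1),(1,1))]
  cv2.polylines(im,[np.int32(np.round(pts))],True,(0,0,255) if a>40 else (0,255,255),1)
cv2.imwrite('pics/z12.png',im)
E
```

```text
[ 592.66559055 -203.38934585  122.03407312] [[-0.000e+00  5.367e-01  8.438e-01]
 [-2.000e-04  8.438e-01 -5.367e-01]
 [-1.000e+00 -2.000e-04  1.000e-04]] 12.14458514564681 (array([ 0.1 , -0.01, -0.04]), array([0.04, 0.  , 0.01]))
```

View pics/z12.png

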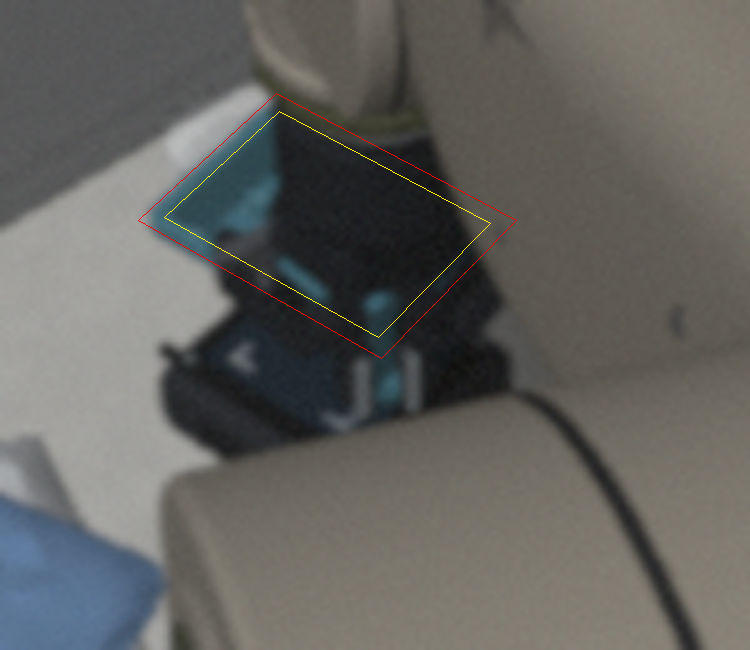

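View pics/w12.png

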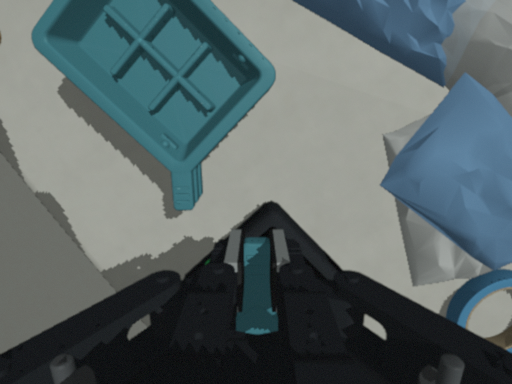

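```bash
python3 - <<'E'
from h import *
s=load('w12')
for p,z in (((264,73),64),((183,160),64),((43,37),64)): print(onz(s,p,z).round(1))
z=lambda a:cv2.resize(a,None,fx=3,fy=3,interpolation=cv2.INTER_CUBIC)
cv2.imwrite('pics/z13.png',z(s['pixels'][0:220,20:286,::-1]))
E
```

```text
[ 520.5 -151.2   64. ]
[ 537.6 -225.    64. ]
[ 428.3 -253.5   64. ]
```

View pics/z13.png

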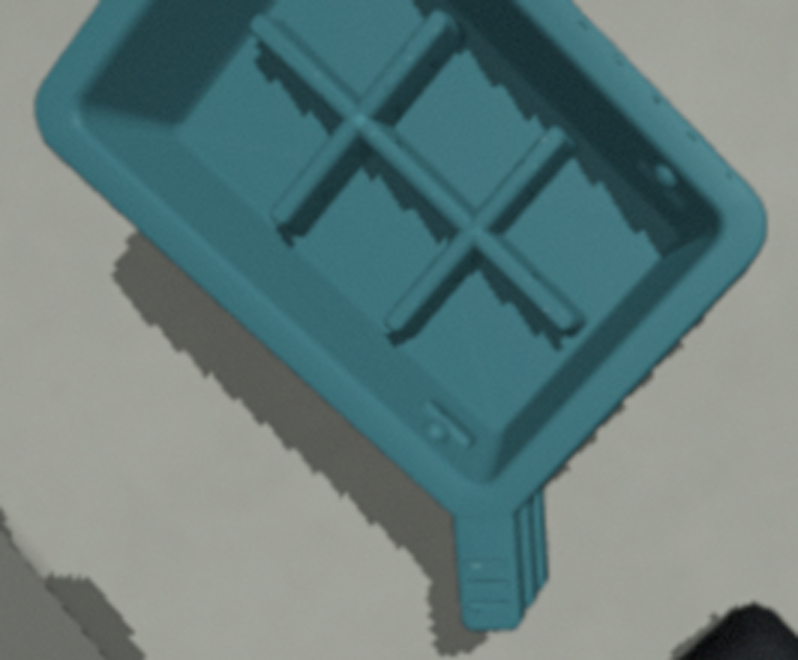

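View pics/s12.png

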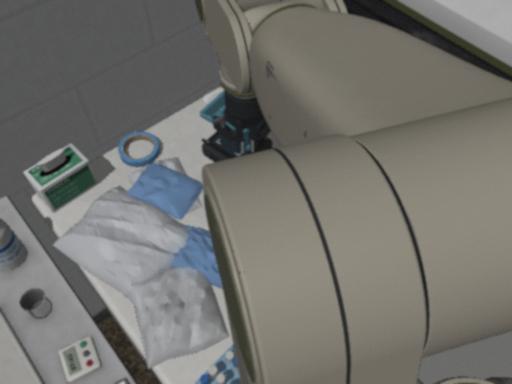

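```bash
python3 - <<'E'
from h import *
print(pose()[0],r.sense()['ft_force'],r.sense()['finger_gap']);print(workorder.hand_in())
E
```

```text
[ 592.62795293 -203.3778023   121.96884552] [ 0.11419697  0.47350283 -0.2809365 ] 12.14458514564681
the job is handed in; nothing more can be done
None
```

I peeled off the top tray and handed the job in with the arm still holding it over the reader. I pinched the tray's near tab and raised it about 15.5° about the far short end. Then I lifted it straight out, levelled it and carried it over the glass.

**Final checks:**
- **Height and position:** The tray's underside is about 61 mm above the glass and within about 2–3 mm of its centre. This comes from the arm's pose and the grasp offset measured earlier.
- **Level:** The tool is vertical. Two far inner rim corners, measured from two views before the carry, showed a sag of at most about 1–2 mm at the far end. Over the reader the arm hid most of the tray, so I could only confirm the visible far corner, which fits a level tray within about a pixel.
- **Grip:** The fingers are steady at 12.1 mm, and the force readings stay near zero.
- **Stack:** It is standing where it was; the rim corners are within about 2–3 mm of their first positions.
- **Vials:** The arm stayed clear of both. They looked unmoved in the pictures on the way, but I took no final measurement of them.

**Readings that disagreed:**
- The finger gap reads 12 mm on a tab stated to be 14 mm wide.
- One early corner measurement (inner rim, far right) came out 7 mm too low, so I left it out.
- An early rough measurement of the far outer corners suggested some tilt. The sharper inner corners did not show it.

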